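# Set the pull-out bench timer

### The arm

A 6-joint arm with a two-finger parallel gripper is mounted at the origin on a cart in front of the work surface, level with it; the furniture and walls round the work are solid. World frame = base frame: x ahead of the robot, y to its left, z up, the work surface at z = 0. Lengths are in m, angles in rad, forces in N, time in s.
With the tool pointing down it reaches from about 0.325 to 0.9 m from the base axis. Payload 6.1 kg.
Tool frame: the origin (TCP) lies on the centre line of the jaws, within the pads' length; the fingertips stand 8 mm ahead of it and the grasp point (between the pads) lies 11 mm behind it; z points along the fingers, y is the line along which they close (so a half turn about z gives the same grasp; the last joint's range is limited). The gripper opens to 85 mm and grips with 20 to 120 N. Pads are 22 mm wide; open, the fingers measure 114 mm over their backs; the gripper's body (76 mm by 85 mm) begins 54 mm behind the grasp point. The pads swing forward as they close: fully open they stand 13 mm farther back than shut.
Start: joints at [0.985, 0.22, 1.526, -0, 1.395, -0.126], TCP at [0.277, 0.56, 0.239] pointing down, gripper open.
Joint ranges: [-2.98, 2.98], [-0.91, 2.08], [0.09, 2.57], [-1.24, 4.39], [0.2, 2.65], [-2.68, 2.68]. Speed limits (rad/s): [2.57, 2.57, 3.01, 3.14, 3.14, 3.14].

### API

Orientations are given as a rotation vector (axis times angle).
In Python, from bench import bot gives the robot as it stands.
- The arm moves only by the shell command python3 drive.py 'ROWS' [OPENING] [FORCE]. ROWS is a JSON object whose key "segments" holds a list of rows, 1 to 12 of them, each of 6 numbers: dx, dy, dz in normalised numbers (1 is 0.8 m), then a rotation vector rx, ry, rz in parts of the range, where 1.0 means 2 pi rad; each row is the pose to reach, as a shift and turn from the pose commanded when the command began, along the tool's axes at that moment; what a row does not reach only later rows make up. A row lasts 1/12 s, in which the tool goes at most 0.0417 m and 0.125 rad, less where a joint would pass 70% of its speed; a pose out of reach is approached as far as the arm can. OPENING is the finger opening in m, set as the command begins (- or left out keeps the last). The fingers move at their own pace and stop on an object; FORCE is the grip in N (left out, the last holds). Time passes only in rows, so rows that do not move let the fingers close. It prints the time, the measured TCP pose, the force, the opening and the grip force at its end. A shift or turn number past 1, either way, is cut back to 1. Input that does not fit is refused with a message, and nothing moves.
- bot.get_obs(): the state, without advancing time (a new reading comes with each control period).
- bot.read_camera(name): name is "side" or "top"; returns the picture (400x640x3 uint8, red, green, blue); there is no depth.
- bot.camera_params(name): a dict with "intrinsics" (3x3 intrinsics, pixels), "k1" (the pictures are not rectified: a ray, as slopes to the right and down, at radius r is drawn at 1 + k1 r^2 times it, then the intrinsics apply), "T" (4x4, takes a point from camera to world coordinates). Camera axes: x right, y up, looking along -z (the intrinsics and any distortion apply to the point x, -y, -z); pixel columns grow to the right and rows downward; lengths in m; the calibration is good to about 2 mm. A picture is of the moment at which its call begins. camera_params takes no time and is no camera call.
- bot.job_done(): hands the job in; it is judged then, once.
The state is a dict: "time": time; "joints": joint angles; "dq": joint speeds; "effort": joint torques, N m; "eef_pos": TCP position; "tool_rot": TCP orientation; "ft_force": force on the tool from outside, world axes, zero at the start; "wrist_torque": the same for the moment, N m; "opening": finger opening in m; "gripper_force": force on a finger pad.
Only numpy, scipy, OpenCV 4.12 (cv2) and the standard library are available. Lean on these libraries where they do the work, as an engineer would, in place of code of your own. Each camera call takes 0.05 s, during which the arm holds its last target. There are 200 camera calls.

### The job

Set the bench timer with the red mark down in the round recess of the black rubber base (do not drop it) and let go of it. Then, with the timer standing in the base, pull its black knob up to unlock it, turn the knob clockwise (seen from above) until its white line points at the red mark on the timer, and push the knob fully home there. Do not knock the timer over, and leave the Petri dish, tin, pencil and tweezers where they are.

Things in the scene. Friction and masses are not known exactly. Their poses are not given: they have to be found in the camera images.
- timer: Loose wind-up bench timer, about 0.45 kg: a round cream body 63 mm across and 28 mm high with a black knob on its top, 43 mm high in all with the knob home. Origin: centre of its underside; z up. Stands upright on the bench at a random yaw; the body can be gripped across its 63 mm at any yaw, on its side wall 8 to 26 mm above the underside.
- knob_grip (a point): Middle of the timer's round black knob, on its vertical axis: the knob is 24 mm across and 14 mm high (from 7 mm below this point to 7 mm above it). With the knob home the point lies 36 mm above the timer's underside and the knob's lower edge 1 mm above the flat top of the body; it rises with the knob. A white line runs on top of the knob from its centre to its edge, and down its side.
- knob_line (a point): Outer end of the white line on top of the knob, 11.5 mm from the knob's axis; it turns and rises with the knob. (A tiny red arrow on the knob's skirt points the same way; it is not the red mark.)
- red_mark (a point): The broad red mark (5 x 10 mm) on the flat top and side of the timer's body, this point 24.5 mm from the knob's axis. The white line must point at it.
- timer_pull (a joint): How far the knob is pulled up, m: 0 home (start), 0.010 fully out. 1.2 N of friction either way; stays where left. Below about 0.004 a hidden tooth locks it against turning (bar some free play at the start); pull it to 0.008 or more to turn it. It goes home only at the red mark or in the start's range; elsewhere the tooth stops it about 6 mm out.
- timer_dial (a joint): Angle of the knob on the timer, rad, growing clockwise seen from above. Starts between 0.05 and 0.40; at 1.50 the white line points exactly at the red mark, and within about 0.1 of that the knob can be pushed home. Turns easily (0.02 N m) and stays where left; no stop or click at the mark (end stop at 5.2).
- base: Black rubber base with three small steel screw heads, fixed to the bench: 104 mm across, 9 mm high, with a round, flat, grey-floored recess 73 to 75 mm across. Origin: centre of its underside. Its rim is 5 mm higher than the recess floor; its grippy floor keeps the timer from turning.
- base_in (a point): Centre of the recess floor, 4 mm above the bench: the timer's underside goes here.
- petri_dish: Glass Petri dish with a paper cap, 106 mm across, 23 mm high; leave alone. Origin: centre of its underside.
- pencil: Red pencil, 138 mm long, 8 mm thick, lying across the bench between timer and base (its length along the origin's y axis); leave alone.
- tweezers: Steel tweezers, 125 mm long, 10 mm high, lying (length along their y axis); leave alone.
- tin: Closed metal instrument tin 168 x 77 x 30 mm (length along its y axis); leave alone.

How it is judged:
By the outcome, as a careful person would: the job done as asked, in the order asked, and still so for the second after the job is handed in, with the robot touching nothing.
It also fails if it takes over 40 s, if anything falls off the work surface, if the arm or the gripper's body presses on something with over 40 N, if the wrist force passes 120 N, or if a joint passes its speed limit or range.

## Working session

There is one attempt and no reset: what is moved stays moved. The work goes in short steps, Python scripts to look and compute and a shell command to move; the robot and the scene stay as the last step left them, time stands still between calls to the robot, and variables do not carry over. Pictures are saved under pics/ and viewed, at most 10 in all, crops included, and the job is handed in when it is done.

```bash
ls; mkdir -p pics
cat > h.py <<'E'
import numpy as np, cv2
from bench import bot
def save(cam,fn,crop=None,s=1):
    im=bot.read_camera(cam)[:,:,::-1]
    np.save('pics/'+cam+'.npy',im)
    if crop: x0,y0,x1,y1=crop; im=im[y0:y1,x0:x1]
    cv2.imwrite('pics/'+fn,cv2.resize(im,None,fx=s,fy=s,interpolation=cv2.INTER_CUBIC))
def ray(cam,u,v):
    p=bot.camera_params(cam);K=np.array(p['intrinsics'],float);T=np.array(p['T'])
    q=cv2.undistortPoints(np.array([[[u,v]]],float),K,np.array([p['k1'],0,0,0.]),None)[0,0] 
    d=T[:3,:3]@np.array([q[0],-q[1],-1]);return T[:3,3],d
def at(cam,u,v,z):
    o,d=ray(cam,u,v);return o+d*(z-o[2])/d[2]
def proj(cam,P):
    p=bot.camera_params(cam);K=np.array(p['intrinsics'],float);T=np.array(p['T'])
    c=T[:3,:3].T@(np.array(P)-T[:3,3]);x,y=c[0]/-c[2],-c[1]/-c[2];f=1+p['k1']*(x*x+y*y)
    return (K@[x*f,y*f,1])[:2]
E
python3 - <<'E'
from h import *
print(bot.get_obs())
for c in('top','side'):print(bot.camera_params(c));save(c,c+'0.png',None,1.25)
E
```

```text
bench.py
drive.py
pics
{'time': 0.0, 'joints': array([ 9.84925095e-01,  2.21242421e-01,  1.52763163e+00,  3.41664543e-06,
        1.39471121e+00, -1.26084146e-01]), 'dq': array([-2.74655069e-04,  6.88341337e-04,  2.76358538e-05,  2.62217037e-04,
       -3.74720898e-04,  9.55761843e-04]), 'effort': array([ 1.88242157e-03, -4.96890306e+01, -3.89404142e+01, -1.07309363e-04,
        1.11386291e-02,  1.02300274e-05]), 'eef_pos': array([0.27700557, 0.55958826, 0.23817828]), 'tool_rot': array([-7.15728517e-01, -3.05825864e+00,  2.93125999e-03]), 'ft_force': array([-0.08586452, -0.11250585,  0.19047274]), 'wrist_torque': array([-0.00989667, -0.00643572, -0.05785158]), 'gripper_force': 0.0, 'opening': 0.0854019527215795}
{'intrinsics': array([[425.38663088,   0.        , 321.82667318],
       [  0.        , 425.38663088, 194.30533042],
       [  0.        ,   0.        ,   1.        ]]), 'k1': -0.06764223136059233, 'T': array([[ 0.03485075,  0.97546894, -0.21736093,  0.31638143],
       [-0.99938041,  0.03508706, -0.00277334, -0.30436247],
       [ 0.00492125,  0.21732291,  0.97608736,  1.0914694 ],
       [ 0.        ,  0.        ,  0.        ,  1.        ]])}
{'intrinsics': array([[451.36725872,   0.        , 321.84238767],
       [  0.        , 451.36725872, 200.16648562],
       [  0.        ,   0.        ,   1.        ]]), 'k1': -0.027734031904943467, 'T': array([[-0.97454273,  0.10148771, -0.19991675,  0.34468306],
       [-0.22381363, -0.49282498,  0.84085135,  0.47040086],
       [-0.01318789,  0.86418967,  0.50299333,  0.52038245],
       [ 0.        ,  0.        ,  0.        ,  1.        ]])}
```

View pics/top0.png

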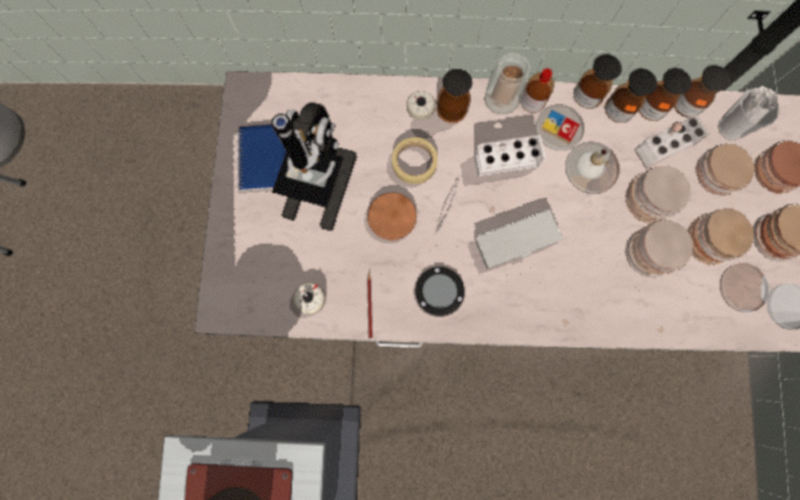

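View pics/side0.png

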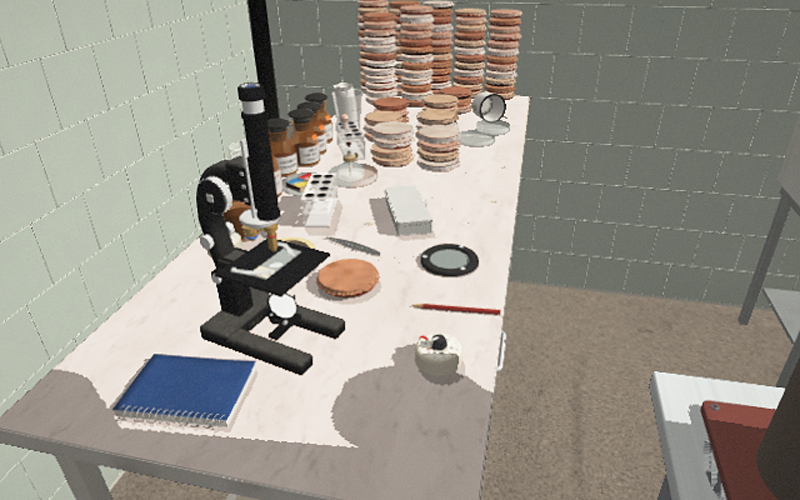

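The top view shows the timer at about (248,238), the base at (352,233) and the pencil between them at column 296 (all raw pixels). The side view shows the timer at (350,285) and the base at (360,208). I'll enlarge both.

Run:
```python
from h import *
a=np.load('pics/top.npy');b=np.load('pics/side.npy')
A=cv2.resize(a[213:263,223:273],(400,400),interpolation=cv2.INTER_CUBIC)
B=cv2.resize(b[260:310,325:375],(400,400),interpolation=cv2.INTER_CUBIC)
C=cv2.resize(a[208:258,327:377],(400,400)[:2],interpolation=cv2.INTER_CUBIC)
cv2.imwrite('pics/c1.png',np.hstack([A,B]))
# base: dark mask centroid incl. recess
g=a.max(2);m=((g<75).astype(np.uint8))[200:265,320:385]
cs,_=cv2.findContours(m,cv2.RETR_EXTERNAL,cv2.CHAIN_APPROX_NONE)
c=max(cs,key=cv2.contourArea);e=cv2.fitEllipse(c);print('base',e,cv2.contourArea(c))
print(at('top',e[0][0]+320,e[0][1]+200,0.009))
g=b.max(2);m=((g<75).astype(np.uint8))[180:235,325:395]
cs,_=cv2.findContours(m,cv2.RETR_EXTERNAL,cv2.CHAIN_APPROX_NONE)
c=max(cs,key=cv2.contourArea);e=cv2.fitEllipse(c);print('base side',e)
print(at('side',e[0][0]+325,e[0][1]+180,0.007))
print(at('top',248,238,.03),at('side',350,280,.03))
```

```text
base ((32.6201286315918, 32.897239685058594), (31.49359893798828, 35.38334274291992), 21.777999877929688) 273.0
[ 0.45916669 -0.38355062  0.009     ]
base side ((34.48035430908203, 28.075645446777344), (24.390798568725586, 44.271240234375), 91.74601745605469)
[ 0.46022287 -0.37088244  0.007     ]
[ 0.43409251 -0.12051479  0.03      ] [ 0.43509303 -0.10267543  0.03      ]
```

View pics/c1.png

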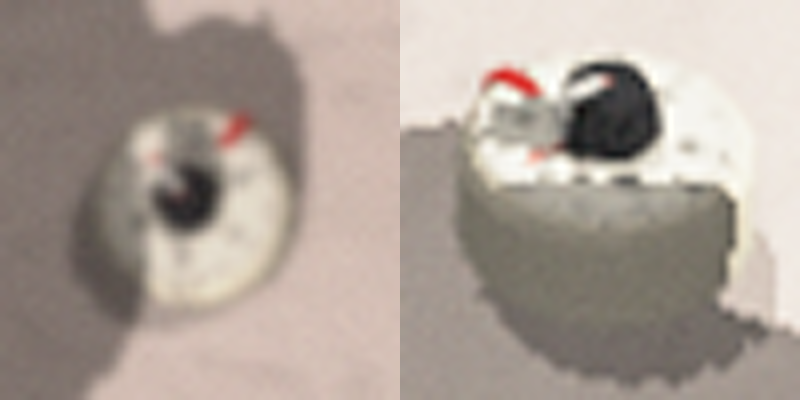

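The crop shows the knob centre at top (246,237) and side (351,274). The white line and its red arrow point up-left to crop (152,158), and the red mark is at crop (237,130). I'll refine by triangulating and by refitting the base.

Run:
```python
from h import *
a=np.load('pics/top.npy');b=np.load('pics/side.npy')
def tri(t,s):
    o1,d1=ray('top',*t);o2,d2=ray('side',*s);d1/=np.linalg.norm(d1);d2/=np.linalg.norm(d2)
    k=np.linalg.lstsq(np.stack([d1,-d2],1),o2-o1,rcond=None)[0]
    p,q=o1+k[0]*d1,o2+k[1]*d2;return (p+q)/2,np.linalg.norm(p-q)
cr=lambda x,y,x0,y0:(x0+(x+.5)/8-.5,y0+(y+.5)/8-.5)
print('knob',tri(cr(187,197,223,213),cr(213,113,325,260)))
k=at('top',*cr(187,197,223,213),.037);print('knob top',k,'side',at('side',*cr(213,113,325,260),.036))
for n,p in(('arrow',(152,158)),('mark',(237,130))):
    q=at('top',*cr(*p,223,213),.029);print(n,q,np.arctan2(*(q-k)[[1,0]]),np.linalg.norm((q-k)[:2]))
for n,p in(('arrow',(140,155)),('mark',(115,82))):
    q=at('side',*cr(*p,325,260),.029);k=at('side',*cr(213,113,325,260),.036);print(n,q,np.arctan2(*(q-k)[[1,0]]),np.linalg.norm((q-k)[:2]))
for cam,im,(x0,y0,x1,y1),z in(('top',a,(320,200,385,265),.009),('side',b,(325,180,395,235),.009)):
    m=(im[y0:y1,x0:x1].max(2)<110).astype(np.uint8)
    cs,_=cv2.findContours(m,cv2.RETR_EXTERNAL,cv2.CHAIN_APPROX_NONE)
    h=cv2.convexHull(max(cs,key=cv2.contourArea))[:,0]
    W=np.array([at(cam,x0+x,y0+y,z)[:2] for x,y in h])
    from scipy.optimize import least_squares
    r=least_squares(lambda q:np.hypot(*(W-q[:2]).T)-q[2],[*W.mean(0),.05],loss='soft_l1',f_scale=.002);print(cam,r.x,np.abs(r.fun).max(),x0+h.mean(0)[0],y0+h.mean(0)[1])
E=None
Z=[cv2.resize(i[y:y+50,x:x+50],(400,400),interpolation=cv2.INTER_CUBIC) for i,x,y in((a,327,208),(b,335,183))]
cv2.imwrite('pics/c2.png',np.hstack(Z))
```

```text
knob (array([ 0.43550418, -0.11570647,  0.03284377]), np.float64(0.00021734023112507508))
knob top [ 0.43514527 -0.11643911  0.037     ] side [ 0.43480677 -0.11190212  0.036     ]
arrow [ 0.44789895 -0.10310688  0.029     ] 0.8075729490697393 0.018450062865854985
mark [ 0.4577498  -0.12927294  0.029     ] -0.5163721938676042 0.025993697125192616
arrow [ 0.44865446 -0.10376265  0.029     ] 0.5313893265453177 0.016062677391243434
mark [ 0.45833072 -0.12613988  0.029     ] -0.5442674447471231 0.02749709816593557
top [ 0.46101498 -0.38022563  0.05102797] 0.001361674029495677 351.96666666666664 233.26666666666665
side [ 0.46146561 -0.37047047  0.05244676] 0.002752218448532677 358.7391304347826 206.8695652173913
```

View pics/c2.png

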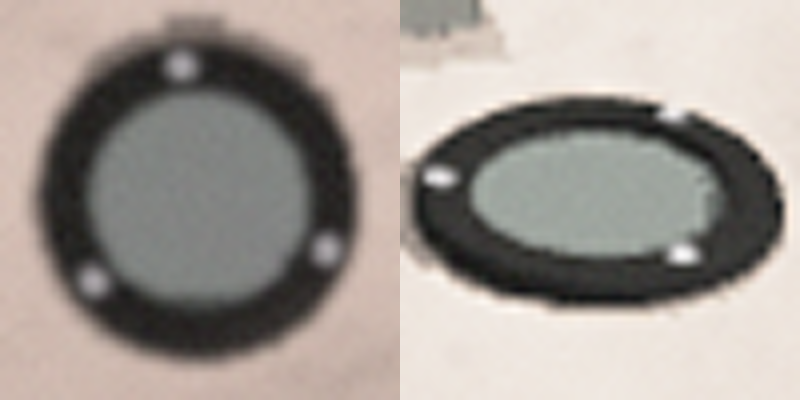

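Base recess centre in the crop is at (199,197) top and (195,192) side. The tool's current yaw suits both the grasp and the later knob turn, so I'll keep it and compute the shift.

```bash
cat >> h.py <<'E'
from scipy.spatial.transform import Rotation as Ro
cr=lambda x,y,x0,y0:(x0+(x+.5)/8-.5,y0+(y+.5)/8-.5)
def to(P,yaw=0):
    o=bot.get_obs();R=Ro.from_rotvec(o['tool_rot']);d=R.inv().apply(np.array(P)-o['eef_pos'])
    print('delta',d.round(4),'tilt',R.as_matrix()[:,2].round(4),'pos',o['eef_pos'].round(4),'ft',o['ft_force'].round(1));return d
E
python3 - <<'E'
from h import *
print(at('top',*cr(199,197,327,208),.004),at('side',*cr(195,192,335,183),.004))
to((.435,-.1155,.08))
E
```

```text
[ 0.46155528 -0.38083757  0.004     ] [ 0.4630673  -0.38195696  0.004     ]
delta [-0.4412 -0.5346  0.1592] tilt [-0.001  -0.0015 -1.    ] pos [0.277  0.5596 0.2383] ft [ 0.1 -0.6  0.2]
```

Units first: shifts go in shares of 0.8 m and turns go in shares of 2 pi rad. So -0.535 m / 0.8 = -0.6688, -0.441 m / 0.8 = -0.5513.

```bash
python3 drive.py '{"segments": [[-0.5513,-0.6688,0,0,0,0],[-0.5513,-0.6688,0,0,0,0],[-0.5513,-0.6688,0,0,0,0],[-0.5513,-0.6688,0,0,0,0],[-0.5513,-0.6688,0,0,0,0],[-0.5513,-0.6688,0,0,0,0],[-0.5513,-0.6688,0,0,0,0],[-0.5513,-0.6688,0,0,0,0],[-0.5513,-0.6688,0,0,0,0],[-0.5513,-0.6688,0,0,0,0],[-0.5513,-0.6688,0,0,0,0],[-0.5513,-0.6688,0,0,0,0]]}' 0.085 40; python3 -c "
from h import *
to((.435,-.1155,.08))"
```

```text
time: 1.1
eef_pos: [0.3909, 0.0713, 0.2393]
tool_rot: [0.715, 3.059, 0.0]
ft_force: [1.1, 0.0, 0.4]
opening: 0.0851
gripper_force: 0.0
delta [-0.1223 -0.1479  0.1593] tilt [ 5.e-04  0.e+00 -1.e+00] pos [0.3909 0.0713 0.2393] ft [1.1 0.  0.4]
```

Scaled: -0.148 m / 0.8 = -0.185, 0.13 m / 0.8 = 0.1625.

```bash
python3 drive.py '{"segments": [[-0.1525,-0.185,0.1625,0,0,0],[-0.1525,-0.185,0.1625,0,0,0],[-0.1525,-0.185,0.1625,0,0,0],[-0.1525,-0.185,0.1625,0,0,0],[-0.1525,-0.185,0.1625,0,0,0],[-0.1525,-0.185,0.1625,0,0,0],[-0.1525,-0.185,0.1625,0,0,0],[-0.1525,-0.185,0.1625,0,0,0]]}' 0.075; python3 -c "
from h import *
to((.435,-.1155,.03))
print(proj('side',bot.get_obs()['eef_pos']))
save('side','s1.png',(290,200,390,300),6)"
```

```text
time: 1.77
eef_pos: [0.4337, -0.1139, 0.108]
tool_rot: [-0.719, -3.055, -0.001]
ft_force: [-0.8, -0.3, 0.3]
opening: 0.0746
gripper_force: 0.0
delta [-0.0022 -0.0009  0.078 ] tilt [-0.0031  0.0017 -1.    ] pos [ 0.4337 -0.1139  0.108 ] ft [-0.8 -0.3  0.3]
[353.00087858 237.55627244]
```

View pics/s1.png

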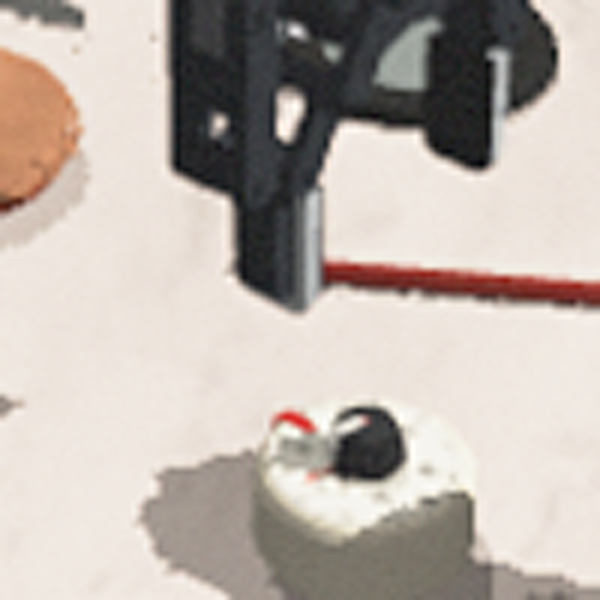

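```bash
python3 -c "
from h import *
p=bot.get_obs()['eef_pos'];R=Ro.from_rotvec(bot.get_obs()['tool_rot']).as_matrix()
for s in(1,-1):
  for e in (1,-1):
    for dz in(0,.008,.015):
      q=p+R@[e*.011,s*.0373,dz];print(s,e,dz,((proj('side',q)-[290,200]+.5)*6).round())"
```

```text
1 1 0 [327. 308.]
1 1 0.008 [327. 334.]
1 1 0.015 [326. 356.]
1 -1 0 [259. 277.]
1 -1 0.008 [259. 302.]
1 -1 0.015 [259. 323.]
-1 1 0 [492. 179.]
-1 1 0.008 [491. 203.]
-1 1 0.015 [490. 224.]
-1 -1 0 [426. 151.]
-1 -1 0.008 [425. 176.]
-1 -1 0.015 [424. 196.]
```

The tips sit about level with the TCP at this opening, at crop (305,305) and (495,165). A TCP height of 11 mm will keep them clear of the base rim later.

Scaled: 0.097 m / 0.8 = 0.1213, -0.002 m / 0.8 = -0.0025.

```bash
python3 drive.py '{"segments": [[-0.0025,-0.0013,0.05,0,0,0],[-0.0025,-0.0013,0.0875,0,0,0],[-0.0025,-0.0013,0.1125,0,0,0],[-0.0025,-0.0013,0.1213,0,0,0],[-0.0025,-0.0013,0.1213,0,0,0],[-0.0025,-0.0013,0.1213,0,0,0]]}' 0.08; python3 drive.py '{"segments": [[0,0,0,0,0,0],[0,0,0,0,0,0],[0,0,0,0,0,0],[0,0,0,0,0,0],[0,0,0,0,0,0],[0,0,0,0,0,0]]}' 0.05 45
```

```text
time: 2.32
eef_pos: [0.437, -0.1149, 0.0135]
tool_rot: [0.714, 3.058, -0.0]
ft_force: [1.1, 0.1, -0.3]
opening: 0.08
gripper_force: 0.0
time: 2.82
eef_pos: [0.4378, -0.1162, 0.0149]
tool_rot: [0.715, 3.056, -0.002]
ft_force: [-3.7, 0.8, 9.6]
opening: 0.0605
gripper_force: 46.7
```

Scaled: -0.085 m / 0.8 = -0.1063, -0.05 m / 0.8 = -0.0625.

```bash
python3 drive.py '{"segments": [[0,0,-0.025,0,0,0],[0,0,-0.0625,0,0,0],[0,0,-0.1063,0,0,0],[0,0,-0.1063,0,0,0],[0,0,-0.1063,0,0,0]]}'; python3 -c "
from h import *
to((.462,-.3813,.09))
save('side','s2.png',(290,200,390,300),6)"
```

```text
time: 3.23
eef_pos: [0.4381, -0.1162, 0.1001]
tool_rot: [0.714, 3.053, -0.002]
ft_force: [0.3, 1.4, -5.8]
opening: 0.0597
gripper_force: 53.4
delta [-0.139  -0.227   0.0109] tilt [ 0.0058 -0.0026 -1.    ] pos [ 0.4381 -0.1162  0.1001] ft [ 0.3  1.4 -5.8]
```

View pics/s2.png

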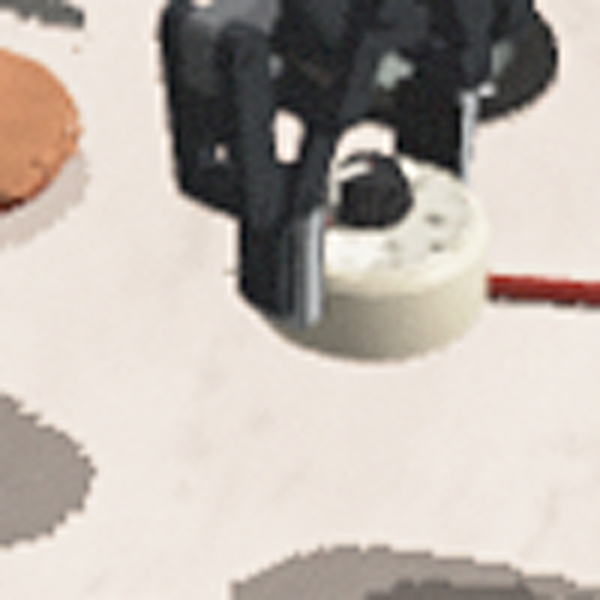

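Timer held upright, with its tips about 8 mm above the underside and the knob at crop (375,195). Next I'll carry it over the base.

Scaled: -0.227 m / 0.8 = -0.2838, -0.139 m / 0.8 = -0.1738.

```bash
python3 -c "
from h import *
print(at('side',290+375.5/6-.5,200+195.5/6-.5,.1215), (bot.get_obs()['eef_pos']))"
python3 drive.py '{"segments": [[-0.1738,-0.2838,0,0,0,0],[-0.1738,-0.2838,0,0,0,0],[-0.1738,-0.2838,0,0,0,0],[-0.1738,-0.2838,0,0,0,0],[-0.1738,-0.2838,0,0,0,0],[-0.1738,-0.2838,0.0375,0,0,0],[-0.1738,-0.2838,0.0688,0,0,0],[-0.1738,-0.2838,0.0688,0,0,0],[-0.1738,-0.2838,0.0688,0,0,0],[-0.1738,-0.2838,0.0688,0,0,0],[-0.1738,-0.2838,0.0688,0,0,0]]}'; python3 -c "
from h import *
to((.462,-.3813,.025))
a=bot.read_camera('top')[:,:,::-1];b=bot.read_camera('side')[:,:,::-1]
Z=[cv2.resize(i[y:y+50,x:x+50],(400,400),interpolation=cv2.INTER_CUBIC) for i,x,y in((a,327,208),(b,335,170))]
cv2.imwrite('pics/c3.png',np.hstack(Z))"
```

```text
[ 0.43464557 -0.10920777  0.1215    ] [ 0.43642009 -0.11542829  0.0980247 ]
time: 4.2
eef_pos: [0.4604, -0.3798, 0.043]
tool_rot: [0.715, 3.058, -0.0]
ft_force: [0.1, 0.4, -4.6]
opening: 0.0607
gripper_force: 53.5
delta [-0.0021 -0.0006  0.018 ] tilt [ 7.e-04 -4.e-04 -1.e+00] pos [ 0.4604 -0.3798  0.043 ] ft [ 0.1  0.4 -4.6]
```

View pics/c3.png

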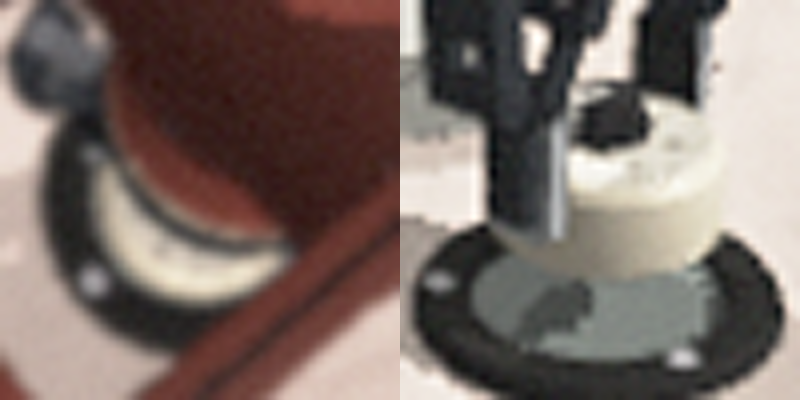

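Top view is mostly blocked by the arm. Side view shows the held timer with its right edge at local x≈322 and its bottom edge at y≈278, above the recess. I'll fit the timer centre from those edges.

```bash
python3 -c "
from h import *
from scipy.optimize import least_squares
th=np.linspace(0,2*np.pi,180)
def ext(cx,cy,z,r=.0315):
  P=np.array([(proj('side',(cx+r*np.cos(t),cy+r*np.sin(t),z))-[335,170]+.5)*8-.5 for t in th]);return P
R=lambda q:[ext(*q,z0)[:,0].max()-322, ext(*q,z0)[:,1].max()-278]
for z0 in(.026,.028,.03): print(z0,least_squares(R,[.462,-.381],diff_step=1e-3).x)
for q in((.462,-.3813,.028),):
  P=ext(*q);print(P.min(0),P.max(0))
P=ext(.462,-.3813,.004,.037);print('recess',P.min(0),P.max(0))
P=ext(.462,-.3813,.009,.052);print('base',P.min(0),P.max(0))
"
```

```text
Traceback (most recent call last):
  File "h.py", line 15, in proj
    p=bot.camera_params(cam);K=np.array(p['intrinsics'],float);T=np.array(p['T'])
ValueError: time passes only in moves, steps and waits
```

```bash
sed -i 's/bot.camera_params(cam)/CP(cam)/' h.py
cat >> h.py <<'E'
from functools import lru_cache
CP=lru_cache(bot.camera_params)
E
python3 -c "
from h import *
from scipy.optimize import least_squares
th=np.linspace(0,2*np.pi,180)
def ext(cx,cy,z,r=.0315):
  return np.array([(proj('side',(cx+r*np.cos(t),cy+r*np.sin(t),z))-[335,170]+.5)*8-.5 for t in th])
R=lambda q:[ext(*q,z0)[:,0].max()-322, ext(*q,z0)[:,1].max()-278]
for z0 in(.026,.028,.03): print(z0,least_squares(R,[.462,-.381],diff_step=1e-3).x)
P=ext(.462,-.3813,.004,.037);print('recess',P.min(0),P.max(0))
P=ext(.462,-.3813,.009,.052);print('base',P.min(0),P.max(0))
" 2>&1 | tail -5
```

```text
0.026 [ 0.46114474 -0.38669582]
0.028 [ 0.46081468 -0.38332946]
0.03 [ 0.46048463 -0.37996311]
recess [ 64.68063253 230.79262185] [332.84268147 368.80938999]
base [ 10.58349499 189.80249714] [388.57130447 383.05639891]
```

Scaled: 0.02 m / 0.8 = 0.025, -0.002 m / 0.8 = -0.0025.

```bash
python3 drive.py '{"segments": [[-0.0025,-0.0013,0.01,0,0,0],[-0.0025,-0.0013,0.0188,0,0,0],[-0.0025,-0.0013,0.025,0,0,0],[-0.0025,-0.0013,0.025,0,0,0],[-0.0025,-0.0013,0.025,0,0,0]]}'; python3 drive.py '{"segments": [[0,0,0.0013,0,0,0],[0,0,0.0025,0,0,0],[0,0,0.0025,0,0,0]]}'
```

```text
time: 4.72
eef_pos: [0.4609, -0.3816, 0.0215]
tool_rot: [-0.715, -3.058, -0.001]
ft_force: [-0.1, 0.2, -5.2]
opening: 0.06
gripper_force: 53.4
time: 4.97
eef_pos: [0.4613, -0.3823, 0.0203]
tool_rot: [0.716, 3.059, -0.0]
ft_force: [-0.5, -0.5, -5.9]
opening: 0.0601
gripper_force: 53.5
```

Scaled: 0.001 m / 0.8 = 0.0013.

```bash
python3 drive.py '{"segments": [[0,0,0.0013,0,0,0],[0,0,0.0013,0,0,0],[0,0,0.0013,0,0,0]]}';python3 drive.py '{"segments": [[0,0,0.0013,0,0,0],[0,0,0.0013,0,0,0],[0,0,0.0013,0,0,0]]}'
```

```text
time: 5.22
eef_pos: [0.4613, -0.3823, 0.0193]
tool_rot: [-0.716, -3.059, 0.0]
ft_force: [-0.1, 0.9, -5.9]
opening: 0.0603
gripper_force: 53.5
time: 5.47
eef_pos: [0.4614, -0.3823, 0.019]
tool_rot: [-0.716, -3.059, 0.0]
ft_force: [-2.8, 3.1, 3.4]
opening: 0.0603
gripper_force: 54.3
```

Contact at z=0.019 matches the recess floor, since the rim would be 5 mm higher. Releasing.

Scaled: 0.13 m / 0.8 = 0.1625, -0.12 m / 0.8 = -0.15.

```bash
python3 drive.py '{"segments": [[0,0,0,0,0,0],[0,0,0,0,0,0],[0,0,0,0,0,0],[0,0,0,0,0,0]]}' 0.08; python3 drive.py '{"segments": [[0,0,-0.0375,0,0,0],[0,0,-0.0875,0,0,0],[0,0,-0.125,0,0,0],[0.05,0.0875,-0.15,0,0,0],[0.0938,0.1625,-0.15,0,0,0],[0.0938,0.1625,-0.15,0,0,0],[0.0938,0.1625,-0.15,0,0,0],[0.0938,0.1625,-0.15,0,0,0],[0.0938,0.1625,-0.15,0,0,0]]}'; python3 -c "
from h import *
a=bot.read_camera('top')[:,:,::-1];b=bot.read_camera('side')[:,:,::-1]
a2=bot.read_camera('top')[:,:,::-1];a3=bot.read_camera('top')[:,:,::-1]
a=np.mean([a,a2,a3],0).astype(np.uint8)
Z=[cv2.resize(i[y:y+50,x:x+50],(400,400),interpolation=cv2.INTER_CUBIC) for i,x,y in((a,327,208),(b,335,170))]
cv2.imwrite('pics/c4.png',np.hstack(Z))"
```

```text
time: 5.8
eef_pos: [0.4617, -0.3827, 0.0186]
tool_rot: [0.716, 3.058, -0.001]
ft_force: [0.4, 0.4, 0.7]
opening: 0.0801
gripper_force: 0.0
time: 6.55
eef_pos: [0.4522, -0.2314, 0.1389]
tool_rot: [0.712, 3.058, -0.001]
ft_force: [0.0, -0.1, 0.2]
opening: 0.0798
gripper_force: 0.0
```

View pics/c4.png

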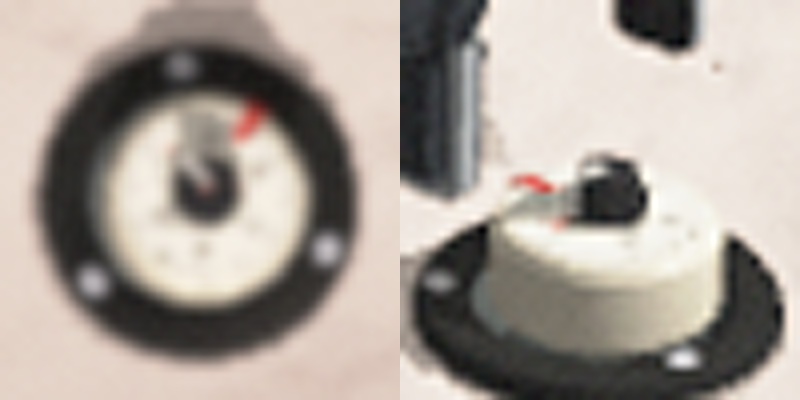

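Timer sits inside the recess: knob at crop (207,187), red mark (250,120), white line end (190,162).

```bash
python3 -c "
from h import *
C=lambda x,y,z:at('top',*cr(x,y,327,208),z)
k=C(207,187,.043);m=C(250,120,.032);l=C(189,161,.047)
k2=C(206,186,.047);print(k,k2)
a1=np.arctan2(*(m-k)[[1,0]]);a2=np.arctan2(*(l-k2)[[1,0]]);print(a1,a2,a2-a1,np.hypot(*(m-k)[:2]),np.hypot(*(l-k2)[:2]))
m=C(251,120,.032);c=C(205,202,.032);print('body',c,np.arctan2(*(m-c)[[1,0]]),np.linalg.norm((m-c)[:2]))
print('side knob',at('side',335+213/8,170+192/8,.040))
to((.4615,-.382,.08))"
```

```text
[ 0.45955274 -0.3805125   0.043     ] [ 0.45930661 -0.37990671  0.047     ]
-0.5405948880392574 0.6193563471923773 1.1599512352316346 0.02703629478867806 0.009332185450599221
body [ 0.45630863 -0.38077985  0.032     ] -0.48589797990253275 0.029896408111551278
side knob [ 0.4572693  -0.37583906  0.04      ]
delta [-0.0745 -0.1287  0.0584] tilt [ 3.e-04 -5.e-04 -1.e+00] pos [ 0.452  -0.2336  0.1384] ft [-0.3  1.3 -0.3]
```

Scaled: -0.127 m / 0.8 = -0.1588, -0.074 m / 0.8 = -0.0925.

```bash
python3 drive.py '{"segments": [[-0.0925,-0.1588,0,0,0,0],[-0.0925,-0.1588,0,0,0,0],[-0.0925,-0.1588,0,0,0,0],[-0.0925,-0.1588,0,0,0,0],[-0.0925,-0.1588,0.0375,0,0,0],[-0.0925,-0.1588,0.075,0,0,0],[-0.0925,-0.1588,0.075,0,0,0],[-0.0925,-0.1588,0.075,0,0,0],[-0.0925,-0.1588,0.075,0,0,0]]}' 0.05 30; python3 -c "
from h import *
to((.460,-.3815,.044))"
```

```text
time: 7.5
eef_pos: [0.462, -0.3799, 0.0791]
tool_rot: [0.717, 3.058, -0.0]
ft_force: [-0.7, -0.2, 0.5]
opening: 0.0502
gripper_force: 0.0
delta [ 0.001  -0.0023  0.0351] tilt [ 3.e-04 -4.e-04 -1.e+00] pos [ 0.462  -0.3799  0.0791] ft [-0.7 -0.2  0.5]
```

Scaled: 0.035 m / 0.8 = 0.0438, 0.03 m / 0.8 = 0.0375.

```bash
python3 drive.py '{"segments": [[0.0013,-0.0025,0.025,0,0,0],[0.0013,-0.0025,0.0375,0,0,0],[0.0013,-0.0025,0.0438,0,0,0],[0.0013,-0.0025,0.0438,0,0,0],[0.0013,-0.0025,0.0438,0,0,0],[0.0013,-0.0025,0.0438,0,0,0]]}' 0.05; python3 drive.py '{"segments": [[0,0,0,0,0,0],[0,0,0,0,0,0],[0,0,0,0,0,0],[0,0,0,0,0,0],[0,0,0,0,0,0],[0,0,0,0,0,0]]}' 0.015 30; python3 -c "
from h import *
print(bot.get_obs()['wrist_torque'])"
```

```text
time: 8.0
eef_pos: [0.4606, -0.3809, 0.0444]
tool_rot: [0.715, 3.058, -0.001]
ft_force: [1.5, 0.3, 0.2]
opening: 0.0501
gripper_force: 0.0
time: 8.5
eef_pos: [0.46, -0.3815, 0.0442]
tool_rot: [0.716, 3.058, -0.002]
ft_force: [-3.6, -2.5, 4.4]
opening: 0.0195
gripper_force: 29.6
[-0.43913359  0.56257626  0.00517014]
```

Scaled: -0.009 m / 0.8 = -0.0113, -0.006 m / 0.8 = -0.0075.

```bash
python3 drive.py '{"segments": [[0,0,-0.0038,0,0,0],[0,0,-0.0075,0,0,0],[0,0,-0.0113,0,0,0],[0,0,-0.0113,0,0,0],[0,0,-0.0113,0,0,0]]}'; python3 -c "
from h import *
a=bot.get_obs();print(a['wrist_torque'],a['eef_pos'],a['ft_force'])
save('side','s5.png',(325,150,385,220),8)"
```

```text
time: 8.92
eef_pos: [0.4602, -0.3805, 0.0527]
tool_rot: [0.716, 3.058, -0.0]
ft_force: [-0.2, -2.6, 0.4]
opening: 0.0197
gripper_force: 29.8
[-0.43798626  0.03135124 -0.01365535] [ 0.4601698  -0.38053974  0.05266119] [-0.1743636  -2.60120735  0.44234455]
```

View pics/s5.png

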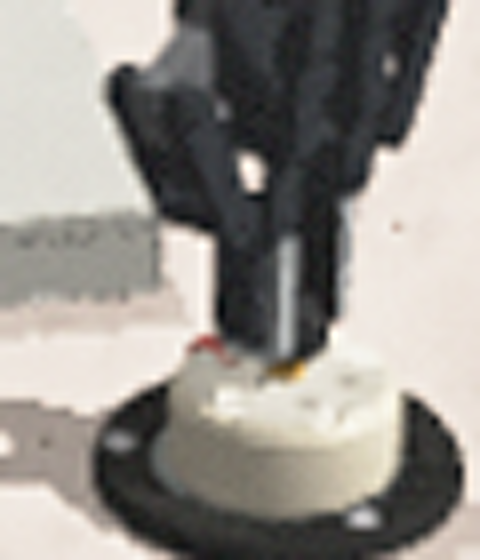

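The timer still stands in the base, and a yellow collar now shows under the fingertips at crop (290,370), so the knob has risen. I'll pull 1 mm more to be sure.

Scaled: -0.001 m / 0.8 = -0.0013.

```bash
python3 drive.py '{"segments": [[0,0,-0.0013,0,0,0],[0,0,-0.0013,0,0,0],[0,0,-0.0013,0,0,0]]}'; python3 drive.py '{"segments": [[0,0,0,0,0,0.0191],[0,0,0,0,0,0.0382],[0,0,0,0,0,0.0573],[0,0,0,0,0,0.0764],[0,0,0,0,0,0.0955],[0,0,0,0,0,0.0955],[0,0,0,0,0,0.0955]]}'; python3 -c "
from h import *
a=bot.get_obs();print(a['wrist_torque'],a['joints'])"
```

```text
time: 9.22
eef_pos: [0.4601, -0.3804, 0.0532]
tool_rot: [0.716, 3.059, 0.0]
ft_force: [0.3, -2.1, 0.2]
opening: 0.0192
gripper_force: 29.5
time: 9.8
eef_pos: [0.4599, -0.3806, 0.0533]
tool_rot: [1.583, 2.713, -0.0]
ft_force: [0.1, -4.2, 0.7]
opening: 0.0201
gripper_force: 29.6
[-0.56292702  0.06160643 -0.03733708] [-8.23277322e-01  3.54122097e-01  1.73741374e+00 -7.03856586e-05
  1.04993114e+00 -1.33766992e+00]
```

Scaled: 0.63 rad / 6.2832 = 0.1003.

```bash
python3 drive.py '{"segments": [[0,0,0,0,0,0.0191],[0,0,0,0,0,0.0382],[0,0,0,0,0,0.0573],[0,0,0,0,0,0.0764],[0,0,0,0,0,0.0955],[0,0,0,0,0,0.1003],[0,0,0,0,0,0.1003],[0,0,0,0,0,0.1003]]}';  python3 drive.py '{"segments": [[0,0,0.0025,0,0,0],[0,0,0.005,0,0,0],[0,0,0.005,0,0,0],[0,0,0.005,0,0,0]]}'; python3 -c "
from h import *
a=bot.get_obs();print(a['wrist_torque'],a['joints'])"
```

```text
time: 10.47
eef_pos: [0.4595, -0.3804, 0.0532]
tool_rot: [-2.345, -2.089, 0.001]
ft_force: [-3.2, -2.9, 0.4]
opening: 0.0193
gripper_force: 29.8
time: 10.8
eef_pos: [0.4599, -0.3801, 0.0488]
tool_rot: [-2.349, -2.086, -0.001]
ft_force: [-0.6, -2.8, -0.4]
opening: 0.0197
gripper_force: 29.4
[-0.5168198   0.24511241  0.00961998] [-8.23077040e-01  3.60478307e-01  1.73906134e+00  4.71155479e-04
  1.04264040e+00 -7.04907034e-01]
```

Scaled: 0.002 m / 0.8 = 0.0025, 0.001 m / 0.8 = 0.0013.

```bash
python3 drive.py '{"segments": [[0,0,0.0013,0,0,0],[0,0,0.0025,0,0,0],[0,0,0.0025,0,0,0],[0,0,0.0025,0,0,0]]}'; python3 drive.py '{"segments": [[0,0,0.0013,0,0,0],[0,0,0.0025,0,0,0],[0,0,0.0025,0,0,0],[0,0,0.0025,0,0,0]]}'; python3 -c "
from h import *
a=bot.get_obs();print(a['wrist_torque'],a['joints'][5])"
```

```text
time: 11.13
eef_pos: [0.46, -0.3805, 0.0473]
tool_rot: [2.349, 2.085, 0.0]
ft_force: [-2.1, -3.5, 0.0]
opening: 0.0192
gripper_force: 29.7
time: 11.47
eef_pos: [0.46, -0.3805, 0.0453]
tool_rot: [2.35, 2.085, -0.0]
ft_force: [-2.3, -4.9, 0.9]
opening: 0.0193
gripper_force: 29.7
[-0.66435746  0.41292415  0.06004617] -0.7041639949230964
```

Scaled: 0.0015 m / 0.8 = 0.0019, 0.001 m / 0.8 = 0.0013.

```bash
python3 drive.py '{"segments": [[0,0,0.0013,0,0,0],[0,0,0.0019,0,0,0],[0,0,0.0019,0,0,0],[0,0,0.0019,0,0,0]]}'; python3 -c "
from h import *
print(bot.get_obs()['wrist_torque'])"; for s in 1; do python3 drive.py '{"segments": [[0,0,0,0,0,0.0048],[0,0,0,0,0,0.0048],[0,0,0,0,0,0.0048]]}'; python3 -c "
from h import *
print(bot.get_obs()['wrist_torque'])"; done
```

```text
time: 11.8
eef_pos: [0.46, -0.3808, 0.0442]
tool_rot: [2.349, 2.085, -0.001]
ft_force: [-3.5, -4.0, 3.7]
opening: 0.0197
gripper_force: 30.2
[-0.69037853  0.65619641  0.06953243]
time: 12.05
eef_pos: [0.4599, -0.3808, 0.0443]
tool_rot: [2.38, 2.05, -0.001]
ft_force: [-3.6, -4.1, 3.3]
opening: 0.0196
gripper_force: 30.1
[-0.64397954  0.67411319  0.0332661 ]
```

Knob is back at its home height with a small contact force. I'll feel for the tooth on both sides to centre it.

Scaled: 0.03 rad / 6.2832 = 0.0048.

```bash
T(){ python3 -c "
from h import *
t=[bot.get_obs()['wrist_torque'][2]];print('TZ',t,bot.get_obs()['joints'][5])"; }
python3 drive.py '{"segments": [[0,0,0,0,0,0.0048],[0,0,0,0,0,0.0048],[0,0,0,0,0,0.0048]]}' >/dev/null; T
python3 drive.py '{"segments": [[0,0,0,0,0,0.0048],[0,0,0,0,0,0.0048],[0,0,0,0,0,0.0048]]}'>/dev/null; T
python3 drive.py '{"segments": [[0,0,0,0,0,-0.0048],[0,0,0,0,0,-0.0095],[0,0,0,0,0,-0.0095]]}'>/dev/null; T
python3 drive.py '{"segments": [[0,0,0,0,0,-0.0048],[0,0,0,0,0,-0.0095],[0,0,0,0,0,-0.0095]]}'>/dev/null; T
python3 drive.py '{"segments": [[0,0,0,0,0,-0.0048],[0,0,0,0,0,-0.0048],[0,0,0,0,0,-0.0048]]}'>/dev/null; T
```

```text
TZ [np.float64(0.13187366588712202)] -0.6442401546127349
TZ [np.float64(0.12184451935078976)] -0.6149890943907642
TZ [np.float64(0.030828693072263772)] -0.6765908336778141
TZ [np.float64(0.007688210446236956)] -0.7365710892969324
TZ [np.float64(-0.024992031661327872)] -0.7645328106857299
```

Scaled: -0.03 rad / 6.2832 = -0.0048.

```bash
T(){ python3 -c "
from h import *
o=bot.get_obs();print('TZ',o['wrist_torque'].round(3),o['joints'][5].round(4),o['ft_force'].round(1))"; }
for i in 1; do python3 drive.py '{"segments": [[0,0,0,0,0,-0.0048],[0,0,0,0,0,-0.0048],[0,0,0,0,0,-0.0048]]}'>/dev/null; T
python3 drive.py '{"segments": [[0,0,0,0,0,-0.0032],[0,0,0,0,0,-0.0032],[0,0,0,0,0,-0.0032]]}'>/dev/null; T
python3 drive.py '{"segments": [[0,0,0,0,0,-0.0032],[0,0,0,0,0,-0.0032],[0,0,0,0,0,-0.0032]]}'>/dev/null; T; done
```

```text
TZ [-0.432  0.569  0.01 ] -0.7945 [-3.  -2.7  5.3]
TZ [-0.372  0.563 -0.158] -0.8143 [-2.8 -3.2  5.1]
TZ [-0.366  0.526 -0.069] -0.8345 [-2.7 -1.6  4.7]
```

Contacts at about -0.615 (clockwise) and -0.81 to -0.83 (anticlockwise) give free play of about ±0.1, as specified. I'll go back to the middle, press down lightly, release and look.

Units first: shifts go in shares of 0.8 m and turns go in shares of 2 pi rad. So 0.001 m / 0.8 = 0.0013, 0.1 rad / 6.2832 = 0.0159.

```bash
python3 drive.py '{"segments": [[0,0,0,0,0,0.008],[0,0,0,0,0,0.0159],[0,0,0,0,0,0.0159],[0,0,0,0,0,0.0159],[0,0,0.0013,0,0,0.0159],[0,0,0.0013,0,0,0.0159],[0,0,0.0013,0,0,0.0159]]}'; python3 -c "
from h import *
o=bot.get_obs();print('TZ',o['wrist_torque'].round(3),o['joints'][5].round(4),o['ft_force'].round(1))"
python3 drive.py '{"segments": [[0,0,0,0,0,0],[0,0,0,0,0,0],[0,0,0,0,0,0],[0,0,0,0,0,0]]}' 0.05; python3 drive.py '{"segments": [[0,0,-0.0375,0,0,0],[0,0,-0.0875,0,0,0],[0,0,-0.125,0,0,0],[0,0,-0.125,0,0,0]]}'; python3 -c "
from h import *
to((.45,-.22,.15))"
```

```text
time: 14.63
eef_pos: [0.4603, -0.3805, 0.0441]
tool_rot: [2.317, 2.121, 0.0]
ft_force: [-5.7, -0.4, 12.3]
opening: 0.0198
gripper_force: 31.5
TZ [0.047 1.003 0.003] -0.7345 [-5.7 -0.4 12.3]
time: 14.97
eef_pos: [0.4599, -0.3796, 0.0421]
tool_rot: [-2.317, -2.12, -0.001]
ft_force: [0.3, -0.1, 0.1]
opening: 0.0498
gripper_force: 0.0
time: 15.3
eef_pos: [0.4633, -0.3834, 0.1504]
tool_rot: [2.309, 2.113, 0.001]
ft_force: [0.9, -0.3, 1.1]
opening: 0.0499
gripper_force: 0.0
delta [ 0.1616 -0.0278 -0.0011] tilt [ 0.0084 -0.0083 -0.9999] pos [ 0.4633 -0.3834  0.1504] ft [ 0.9 -0.3  1.1]
```

Scaled: 0.16 m / 0.8 = 0.2, -0.028 m / 0.8 = -0.035.

```bash
python3 drive.py '{"segments": [[0.2,-0.035,0,0,0,0],[0.2,-0.035,0,0,0,0],[0.2,-0.035,0,0,0,0],[0.2,-0.035,0,0,0,0],[0.2,-0.035,0,0,0,0],[0.2,-0.035,0,0,0,0],[0.2,-0.035,0,0,0,0]]}' ; python3 -c "
from h import *
a=np.mean([bot.read_camera('top')[:,:,::-1] for _ in range(4)],0).astype(np.uint8);b=np.mean([bot.read_camera('side')[:,:,::-1] for _ in range(4)],0).astype(np.uint8)
np.save('pics/at.npy',a);np.save('pics/bs.npy',b)
Z=[cv2.resize(i[y:y+30,x:x+30],(400,400),interpolation=cv2.INTER_CUBIC) for i,x,y in((a,337,215),(b,345,187))]
F=cv2.resize(a[100:270,190:530],(800,400))[:,:]
Z=np.vstack([np.hstack(Z),cv2.resize(a[130:215,220:560],(800,200))])
cv2.imwrite('pics/c6.png',Z)"
```

```text
time: 15.88
eef_pos: [0.4467, -0.2187, 0.1429]
tool_rot: [2.316, 2.121, 0.0]
ft_force: [0.4, -0.4, -0.6]
opening: 0.0499
gripper_force: 0.0
```

View pics/c6.png

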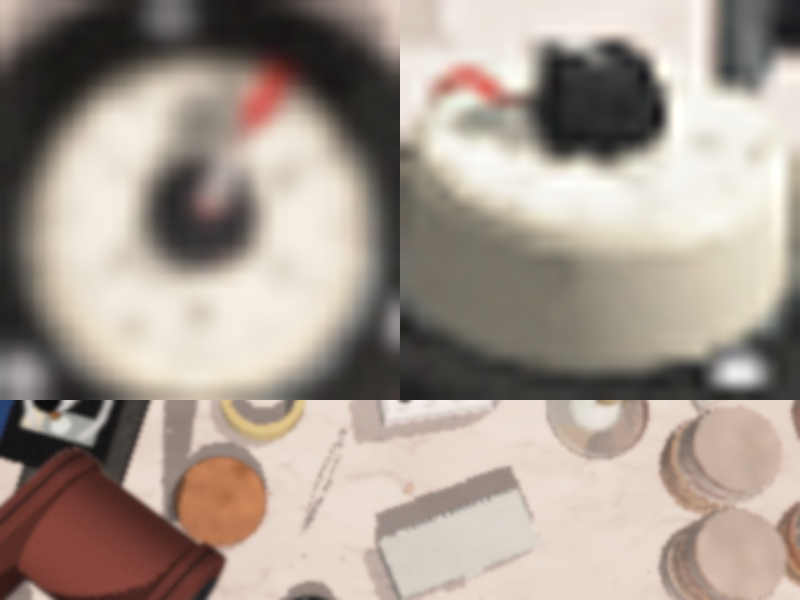

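The white line (crop (205,205) to (235,155)) points at the red mark (265,95) to within about 2°, and in the side view the knob shows no gap. To be sure it is home, I'll press its top lightly with the jaws shut.

Scaled: -0.16 m / 0.8 = -0.2, 0.08 m / 0.8 = 0.1.

```bash
python3 drive.py '{"segments": [[-0.2,0.0338,0,0,0,0],[-0.2,0.0338,0,0,0,0],[-0.2,0.0338,0,0,0,0],[-0.2,0.0338,0,0,0,0],[-0.2,0.0338,0,0,0,0],[-0.2,0.0338,0,0,0,0],[-0.2,0.0338,0.0375,0,0,0],[-0.2,0.0338,0.075,0,0,0],[-0.2,0.0338,0.1,0,0,0],[-0.2,0.0338,0.1,0,0,0],[-0.2,0.0338,0.1,0,0,0]]}' 0 20; python3 -c "
from h import *
to((.460,-.3805,.056))"
```

```text
time: 17.2
eef_pos: [0.4582, -0.3784, 0.0617]
tool_rot: [-2.314, -2.119, -0.0]
ft_force: [0.8, 0.2, 0.6]
opening: 0.0003
gripper_force: 0.0
delta [-0.0019  0.002   0.0057] tilt [-0.0024  0.0029 -1.    ] pos [ 0.4582 -0.3784  0.0617] ft [0.8 0.2 0.6]
```

Scaled: 0.005 m / 0.8 = 0.0063, 0.004 m / 0.8 = 0.005.

```bash
python3 drive.py '{"segments": [[-0.0013,0.0013,0.005,0,0,0],[-0.0013,0.0013,0.0063,0,0,0],[-0.0013,0.0013,0.0063,0,0,0]]}'; python3 drive.py '{"segments": [[0,0,0.0013,0,0,0],[0,0,0.0013,0,0,0],[0,0,0.0013,0,0,0]]}'; python3 drive.py '{"segments": [[0,0,0.0013,0,0,0],[0,0,0.0013,0,0,0],[0,0,0.0013,0,0,0]]}'
```

```text
time: 17.45
eef_pos: [0.4608, -0.3821, 0.0594]
tool_rot: [2.316, 2.119, 0.0]
ft_force: [0.9, 0.1, 0.5]
opening: 0.0002
gripper_force: 0.0
time: 17.7
eef_pos: [0.4601, -0.3816, 0.0573]
tool_rot: [2.318, 2.12, 0.0]
ft_force: [-0.1, 0.2, -0.1]
opening: -0.0003
gripper_force: 0.0
time: 17.95
eef_pos: [0.4598, -0.3814, 0.0557]
tool_rot: [-2.318, -2.12, -0.0]
ft_force: [-0.1, -0.1, -0.4]
opening: 0.0
gripper_force: 0.0
```

Scaled: 0.001 m / 0.8 = 0.0013.

```bash
python3 drive.py '{"segments": [[0,0,0.0013,0,0,0],[0,0,0.0013,0,0,0],[0,0,0.0013,0,0,0]]}'; python3 drive.py '{"segments": [[0,0,0.0013,0,0,0],[0,0,0.0013,0,0,0],[0,0,0.0013,0,0,0]]}'
```

```text
time: 18.2
eef_pos: [0.46, -0.3816, 0.055]
tool_rot: [2.318, 2.12, -0.0]
ft_force: [-0.4, 0.4, 1.3]
opening: -0.0002
gripper_force: 0.6
time: 18.45
eef_pos: [0.46, -0.3816, 0.0547]
tool_rot: [2.318, 2.12, -0.0]
ft_force: [-2.1, 1.4, 7.5]
opening: 0.0003
gripper_force: 3.5
```

Contact at 0.055 puts the knob top at 47 mm, which is fully home. I'll retreat and hand in.

```bash
python3 drive.py '{"segments": [[0,0,-0.0375,0,0,0],[0,0,-0.0875,0,0,0],[0,0,-0.125,0,0,0],[0,0,-0.125,0,0,0],[0,0,-0.125,0,0,0],[0,0,-0.125,0,0,0]]}'; python3 -c "
from h import *
a=np.load('pics/bs.npy').astype(int);b=bot.read_camera('side')[:,:,::-1].astype(int)
print(np.abs(a-b)[192:220,345:385].mean())
print(bot.job_done())"
```

```text
time: 18.95
eef_pos: [0.4596, -0.3812, 0.1533]
tool_rot: [-2.318, -2.12, 0.0]
ft_force: [-0.6, 0.5, 0.7]
opening: -0.0002
gripper_force: 0.0
2.4752976190476192
the job is handed in; nothing more can be done
None
```

The timer stands in the base, its knob pulled, turned clockwise to the red mark (within about 2° in the last picture) and pushed fully home; the job was handed in at about 19 s, no verdict was returned, and I saw no sign of the other items being disturbed.

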